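# Take the calibration weight from its block to the counter balance

## Task

The counter balance is due for its check: lift the largest brass weight straight up out of its pocket in the wooden weight block by its knob, and set it down gently, upright, in the middle of the balance's round steel plate, then let go. Leave the other two weights in their pockets, the block where it is, and do not disturb the ink pad or the rubber stamp.

Things in the scene. Friction and masses are not known exactly. Their poses are not given: they have to be found in the camera images.
- weight_block: loose wooden block 76 (x) x 166 (y) x 42 (z) mm, 0.9 kg, flat on the counter at any yaw; origin at the centre of its underside. Three round pockets in its top, 30 mm deep, in a row along its y axis: large at y = +48 mm, medium at -3, small at -48; each 3 mm wider than its weight. Fingers closing across the row (along the block's x) clear the neighbouring knobs.
- weight_large: the weight to take: brass cylinder 40 mm in diameter, 30 mm high, about 0.3 kg, loose in the large end pocket, body flush with the block's top; only its knob stands out. Knob: neck 11 mm thick and 8 mm high, then a round head 20 mm wide (full width 13 to 20 mm above the body); its top 54 mm above the underside. Origin: centre of the underside; z up its axis.
- weight_medium: brass weight, 30 mm in diameter, same 30 mm body and 54 mm total height, knob 16 mm in diameter, in the middle pocket; origin at the centre of its underside
- weight_small: brass weight, 22 mm in diameter, same 30 mm body and 54 mm total height, knob 12 mm in diameter, in the other end pocket; origin at the centre of its underside
- balance: electronic balance, fixed: flat white housing 160 (x) x 130 (y) x 32 (z) mm with a display and two keys at its -x end, and a round steel plate; origin at the centre of its underside on the counter. The plate does not move.
- plate (a point): centre of the top face of the balance's flat round steel plate, 110 mm in diameter, 44 mm above the counter; nothing stands above it
- ink_pad: round ink pad in a blue tin, 62 mm in diameter, 13 mm high, loose on the counter between block and balance; origin at the centre of its underside
- rubber_stamp: dark turned wooden stamp standing upright, 33 mm in diameter, 70 mm high, loose, behind the work; origin at the centre of its underside
Not all that is in view belongs to the job. What is shaped like the weight_large but blue or orange is not meant.

How it is judged (in metres and radians):
On the way:
1. the large weight is lifted clear of its pocket, upright (z of weight_large in the frame of weight_block above 0.045 m and angle between weight_large's own z axis and vertical below 0.35 rad), for 0.1 s.
At the end, for the whole second after the job is handed in: the large weight stands released, upright (within 0.08 rad) and at rest on the balance's plate, its centre within 20 mm of the plate's centre; the other two weights sit in their pockets (within 6 mm of the floor) and the block lies flat within 30 mm of where it was (horizontal distance between weight_large and plate below 0.02 m and z of weight_large in the frame of plate between -0.004 and 0.004 m and angle between weight_large's own z axis and vertical below 0.08 rad and linear speed of weight_large below 0.02 m/s and z of each of weight_medium, weight_small in the frame of weight_block below 0.018 m and distance of weight_block from where it was at the start of the episode below 0.03 m and angle between weight_block's own z axis and vertical below 0.05 rad); the robot touches nothing.
It fails at once if the large weight is tipped over (more than 0.6 rad) (angle between weight_large's own z axis and vertical above 0.6 rad).
It fails at once if the large weight is dropped or slammed on the plate (falling or moving faster than 0.4 m/s less than 20 mm above it) (horizontal distance between weight_large and plate below 0.06 m and z of weight_large in the frame of plate below 0.02 m and linear speed of weight_large above 0.4 m/s).
It fails at once if another weight is pulled out of its pocket (z of any of weight_medium, weight_small in the frame of weight_block above 0.035 m).
It fails at once if the block is lifted off the counter (height (world z) of weight_block above 0.02 m).
It fails at once if the ink pad or the stamp is shoved more than 40 mm (distance of any of ink_pad, rubber_stamp from where it was at the start of the episode above 0.04 m).
It also fails if it takes over 42 s, if anything falls off the work surface, if the arm or the gripper's body presses on something with over 40 N, if the wrist force passes 120 N, or if a joint passes its speed limit or range.

## Robot

A 6-joint arm with a two-finger parallel gripper is mounted at the origin on a cart in front of the work surface, level with it; the furniture and walls round the work are solid. World frame = base frame: x ahead of the robot, y to its left, z up, the work surface at z = 0. Lengths are in m, angles in degrees, forces in N, time in s.
With the tool pointing down it reaches from about 0.35 to 0.875 m from the base axis. Payload 15.5 kg.
Tool frame: the origin (TCP) lies at the very end of the fingers, on their centre line; the grasp point (between the pads) lies 19 mm behind it; z points along the fingers, y is the line along which they close (so a half turn about z gives the same grasp; the last joint's range is limited). The gripper opens to 85 mm and grips with 20 to 120 N. Pads are 22 mm wide; open, the fingers measure 114 mm over their backs; the gripper's body (76 mm by 85 mm) begins 54 mm behind the grasp point. The pads swing forward as they close: fully open they stand 13 mm farther back than shut.
Start: joints at [65.117, 28.281, 77.091, -0, 74.628, -5.472], TCP at [0.208, 0.589, 0.231] pointing down, gripper open.
Joint ranges: [-166.48, 166.48], [-47.26, 123.95], [12.59, 153.08], [-70.14, 250.14], [6.76, 159.57], [-176.63, 176.63]. Speed limits (degrees/s): [108.29, 108.29, 147.25, 172.46, 172.46, 172.46].

## Interface

Orientations are given as [roll, pitch, yaw] about the fixed x, y, z axes, in that order (R = Rz(yaw) Ry(pitch) Rx(roll)).
In Python, from bench import * gives the robot as it stands.
- The arm moves only by the tool servo_tool, never from a script. Its argument "increments" is a list of rows, each a list of 5 numbers: the gripper's target within -1 to 1 (fully open at 1, half-way at 0, shut at -1), then the shift along the tool's x, y, z scaled (see below), then the turn about the tool's z scaled (see below). In form: [[claw, dx, dy, dz, twist], ...]. A call has 1 to 5 rows; each row is the pose to reach, as a shift and turn from the pose commanded when the call began, along the tool's axes at that moment; what a row does not reach only later rows make up. The controller multiplies each number of a shift by 1 m and each number of a turn by 0.5 rad. A row lasts 1/10 s, in which the tool goes at most 50 mm and 8.59 degrees, less where a joint would pass 70% of its speed; a pose out of reach is approached as far as the arm can. A call with a number of a shift or a turn outside -1 to 1 is refused whole. A call with a gripper value outside its range is refused whole. The fingers move at their own pace and stop on an object; "force" is the grip in N (left out, the last holds). Time passes only in rows, so rows that repeat a pose let the fingers close. It gives the time, the measured TCP pose, the force, the opening and the grip force at its end, in the units of the state.
- read_state(): the state, without advancing time (a new reading comes with each control period).
- capture(name): name is "side" or "top"; returns a dict with "frame" (400x640x3 uint8, red, green, blue), "intrinsics" (3x3 intrinsics, pixels), "R" (3x3) and "t" (3): a world point X has camera coordinates R X + t. Camera axes: x right, y down, z forward; pixel columns grow to the right and rows downward; lengths in m; the calibration is good to about 2 mm. A picture is of the moment at which its call begins. There is no depth.
- finish_job(): hands the job in; it is judged then, once.
Trained networks look in the newest picture that a camera, given by its name, has taken for a name from the list of things; names that differ only in an ending like _2 or _b are one class to them, and where a whole thing is asked for, a point or a joint stands for the part that bears it (a point fixed in the world has none). Each returns a list of dicts, best first, with "conf" (0 to 1); they miss things now and then, are a little off and sometimes report something else, mostly with a low value. They report only what shows in the picture. A call takes as long as a camera call. They do not tell look-alikes from the thing itself.
- trace(camera, thing): "pixels" (400x640 bool, what is visible of it).
- spot_point(camera, thing): "centre" ([x, y, z] in m, in world coordinates, good to about 4 mm: a listed point, or the origin of a listed thing).
The state is a dict: "time": time; "qpos": joint angles; "qvel": joint speeds; "joint_torque": joint torques, N m; "ee_pos": TCP position; "eef_rot": TCP orientation; "contact_force": force on the tool from outside, world axes, zero at the start; "torque": the same for the moment, N m; "opening": opening from 0.0 (shut) to 1.0 (fully open); "gripper_force": force on a finger pad.
Only numpy, scipy, OpenCV 4.12 (cv2) and the standard library are available. Lean on these libraries where they do the work, as an engineer would, in place of code of your own. Each camera call takes 0.05 s, during which the arm holds its last target. There are 200 camera calls.

## Working session

There is one attempt and no reset: what is moved stays moved. The work goes in short steps, Python scripts to look and compute and a tool call to move; the robot and the scene stay as the last step left them, time stands still between calls to the robot, and variables do not carry over. Pictures are saved under pics/ and viewed, at most 10 in all, crops included, and the job is handed in when it is done.

Besides the shell and the picture viewer there is one more tool, called in YAML: its name, and indented under it one key for each argument. servo_tool: Moves the arm, as the interface text tells. Its arguments: {"type":"object","properties":{"increments":{"type":"array"},"force":{"type":"number"}},"required":["increments"]}

```bash
mkdir -p pics; cat > h.py <<'E'
from bench import *
import numpy as np, cv2
def ray(c,u,v,z):
    d=np.linalg.inv(c["intrinsics"])@[u,v,1]; R=np.array(c["R"]); o=-R.T@c["t"]; d=R.T@d
    return o+d*(z-o[2])/d[2]
def proj(c,X):
    p=c["intrinsics"]@(np.array(c["R"])@X+c["t"]); return p[:2]/p[2]
E
python3 - <<'E'
from h import *
s=read_state(); print(s["time"],s["ee_pos"],s["eef_rot"])
ims=[]
for n in ("top","side"):
    c=capture(n); cv2.imwrite(f"pics/{n}0.png",c["frame"][:,:,::-1])
    for th in ("weight_block","weight_large","weight_medium","weight_small","plate","ink_pad","rubber_stamp","balance"):
        for r in spot_point(n,th)[:3]:
            print(n,th,round(r["conf"],2),np.round(r["centre"],3),np.round(proj(c,np.array(r["centre"]))))
E
```

```text
0.0 [0.20757966 0.5891481  0.23067948] [-1.79930103e+02 -5.18083588e-03  1.60590538e+02]
top weight_large 0.72 [ 0.371  0.301 -0.002] [215. 258.]
top weight_large 0.7 [0.553 0.421 0.003] [169. 190.]
top weight_large 0.45 [0.481 0.312 0.013] [210. 217.]
top weight_medium 0.47 [0.502 0.261 0.014] [229. 208.]
top weight_small 0.74 [0.501 0.266 0.005] [228. 209.]
top weight_small 0.49 [0.52  0.221 0.011] [244. 202.]
top plate 0.75 [ 0.534 -0.275  0.049] [435. 192.]
top plate 0.69 [0.499 0.266 0.003] [228. 210.]
top plate 0.41 [ 0.515 -0.269  0.   ] [427. 201.]
top ink_pad 0.55 [0.491 0.003 0.   ] [327. 211.]
top rubber_stamp 0.69 [ 0.685 -0.022  0.002] [334. 139.]
top balance 0.89 [ 0.514 -0.269 -0.002] [427. 201.]
side weight_block 0.58 [0.503 0.267 0.004] [316. 194.]
side weight_large 0.72 [ 0.376  0.3   -0.005] [280. 192.]
side weight_large 0.63 [0.556 0.421 0.   ] [330. 180.]
side weight_large 0.55 [0.48  0.306 0.006] [309. 189.]
side weight_medium 0.59 [0.502 0.262 0.014] [315. 192.]
side weight_small 0.47 [0.52  0.224 0.016] [321. 196.]
side plate 0.83 [ 0.532 -0.278  0.043] [325. 272.]
side plate 0.28 [0.505 0.261 0.011] [316. 193.]
side ink_pad 0.78 [ 0.49   0.005 -0.002] [310. 230.]
side rubber_stamp 0.47 [ 0.683 -0.025  0.   ] [378. 236.]
side balance 0.56 [ 0.516 -0.271 -0.001] [318. 287.]
```

View pics/top0.png

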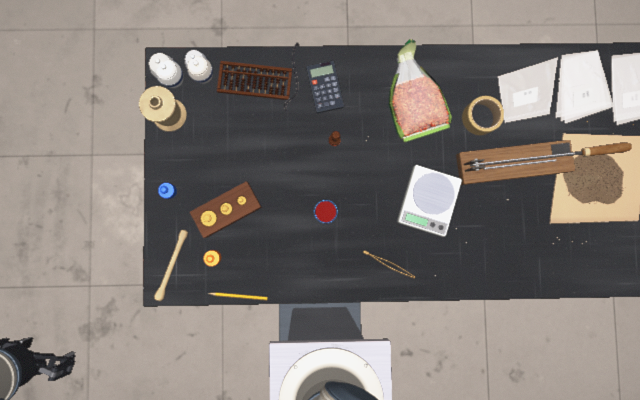

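View pics/side0.png

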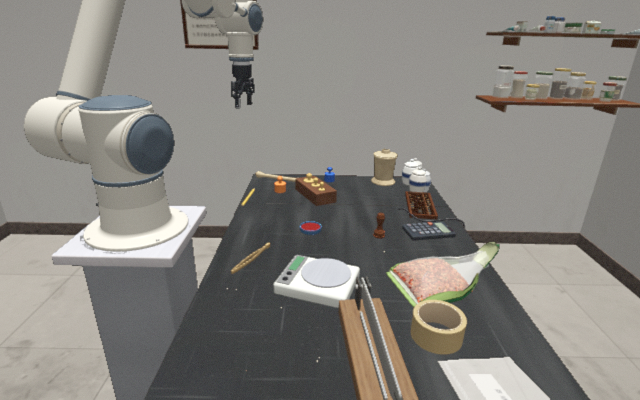

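Three things share the weight_large shape in the top view. The one at (210,217) is brass, in the block's end pocket and the largest of the row, so it fits. The one at (215,258) is orange and the one at (169,190) is blue, both lone decoys on the counter. I'll confirm this in a crop and refine the measurement.

```bash
python3 - <<'E'
from h import *
c=capture("top"); f=c["frame"][:,:,::-1]
cv2.imwrite("pics/crop.png",cv2.resize(f[160:280,140:280],None,fx=5,fy=5,interpolation=cv2.INTER_CUBIC))
hsv=cv2.cvtColor(np.ascontiguousarray(f[175:245,180:270]),cv2.COLOR_BGR2HSV)
b=(hsv[...,1]>90)&(hsv[...,2]>40)&((hsv[...,0]<35))
n,l,st,ce=cv2.connectedComponentsWithStats(b.astype(np.uint8))
i=1+np.argmax(st[1:,4]); q=cv2.boxPoints(cv2.minAreaRect(np.argwhere(l==i)[:,::-1].astype(np.float32)))+[180,175]
P=np.array([ray(c,u,v,.035)[:2] for u,v in q]);print(q.round(),P.round(3),P.mean(0),[np.linalg.norm(P[k]-P[k-1]).round(3) for k in range(4)])
for k in range(4): d=P[k]-P[k-1];print(np.degrees(np.arctan2(d[1],d[0])).round(1))
# brass bright components
g=(hsv[...,1]>80)&(hsv[...,2]>150)&(hsv[...,0]<35)
n,l,st,ce=cv2.connectedComponentsWithStats(g.astype(np.uint8))
for k in range(1,n):
    if st[k,4]>15: u,v=ce[k]+[180,175]; print("brass",st[k],(u,v),ray(c,u,v,.05).round(4))
r=trace("top","plate")
for x in r[:2]:
    y,xx=np.nonzero(x["pixels"]); e=cv2.minEnclosingCircle(np.c_[xx,y].astype(np.float32)); print(x["conf"],e,ray(c,*e[0],.044).round(4))
E
```

```text
[[189. 211.]
 [246. 180.]
 [261. 207.]
 [203. 239.]] [[0.495 0.361]
 [0.574 0.212]
 [0.503 0.174]
 [0.425 0.324]] [0.49897898 0.26763989] [np.float64(0.08), np.float64(0.169), np.float64(0.08), np.float64(0.168)]
28.2
-62.2
-152.3
117.6
brass [57 21  9  9 62] (np.float64(241.17741935483872), np.float64(199.9516129032258)) [0.5215 0.2237 0.05  ]
brass [ 40  28  12  12 117] (np.float64(225.67521367521368), np.float64(208.46153846153845)) [0.5004 0.2633 0.05  ]
brass [ 20  36  17  16 202] (np.float64(208.15841584158414), np.float64(218.05940594059405)) [0.4766 0.308  0.05  ]
brass [ 0 55  7 15 38] (np.float64(183.0), np.float64(235.8421052631579)) [0.4325 0.3717 0.05  ]
0.83 ((429.5, 200.0), 37.88479232788086) [ 0.5138 -0.2619  0.044 ]
```

View pics/crop.png

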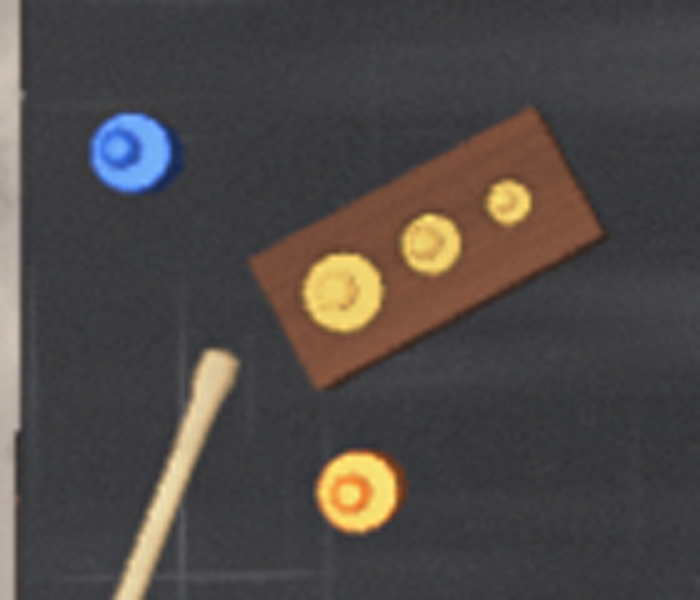

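The crop confirms it: the brass weight at crop pixel (343,292), which is (208.6,218.4) in the full picture, is the largest of the row. The orange one is at crop (358,492) and the blue one at (132,153). Target is (0.477, 0.309), with the block's x axis at 28°, so the tool yaw must be 118°.

servo_tool:
  increments:
    - [0.2, -0.347, -0.175, 0.05, 0.75]
    - [0.2, -0.347, -0.175, 0.05, 0.75]
    - [0.2, -0.347, -0.175, 0.05, 0.75]
    - [0.2, -0.347, -0.175, 0.05, 0.75]
    - [0.2, -0.347, -0.175, 0.05, 0.75]
  force: 20

```text
time: 1.5
ee_pos: [0.3805, 0.4091, 0.1993]
eef_rot: [180.0, 0.0, 139.1]
contact_force: [0.8, 0.8, 0.6]
opening: 0.603
gripper_force: 0.0
```

```bash
cat >> h.py <<'E'
from scipy.spatial.transform import Rotation as Ro
def go(x,y,z,yaw):
    s=read_state(); R=Ro.from_euler("xyz",s["eef_rot"],degrees=True)
    d=R.inv().apply(np.array([x,y,z])-s["ee_pos"]); dy=(yaw-s["eef_rot"][2]+180)%360-180
    print("t",s["time"],np.round(s["ee_pos"],4),np.round(s["eef_rot"],1),"move",np.round(d,4),"twist",round(-np.radians(dy)/.5,3),"F",np.round(s["contact_force"],1),"open",round(s["opening"],3),"q6",s["qpos"][5].round(1))
E
python3 -c "
from h import *
go(.477,.309,.12,118)"
```

```text
t 1.5 [0.3805 0.4091 0.1993] [180.    0.  139.1] move [-0.1385 -0.0125  0.0793] twist 0.737 F [0.8 0.8 0.6] open 0.603 q6 -8.2
```

servo_tool:
  increments:
    - [0.2, -0.138, -0.012, 0.08, 0.73]
    - [0.2, -0.138, -0.012, 0.08, 0.73]
    - [0.2, -0.138, -0.012, 0.08, 0.73]
    - [0.2, -0.138, -0.012, 0.08, 0.73]
    - [0.2, -0.138, -0.012, 0.08, 0.73]

```text
time: 2.0
ee_pos: [0.4764, 0.3099, 0.1185]
eef_rot: [-179.9, 0.0, 118.1]
contact_force: [0.3, 0.4, 0.3]
opening: 0.603
gripper_force: 0.0
```

```bash
python3 -c "
from h import *
go(.477,.309,.085,118)
c=capture('side'); p=proj(c,np.array([.477,.309,.05])).astype(int); print(p)
f=c['frame'][p[1]-60:p[1]+40,p[0]-65:p[0]+65,::-1]; cv2.imwrite('pics/s1.png',cv2.resize(f,None,fx=6,fy=6,interpolation=cv2.INTER_CUBIC))"
```

```text
t 2.0 [0.4764 0.3099 0.1185] [-179.9    0.   118.1] move [-0.0011  0.0001  0.0335] twist 0.003 F [0.3 0.4 0.3] open 0.603 q6 -1.1
[308 177]
```

View pics/s1.png

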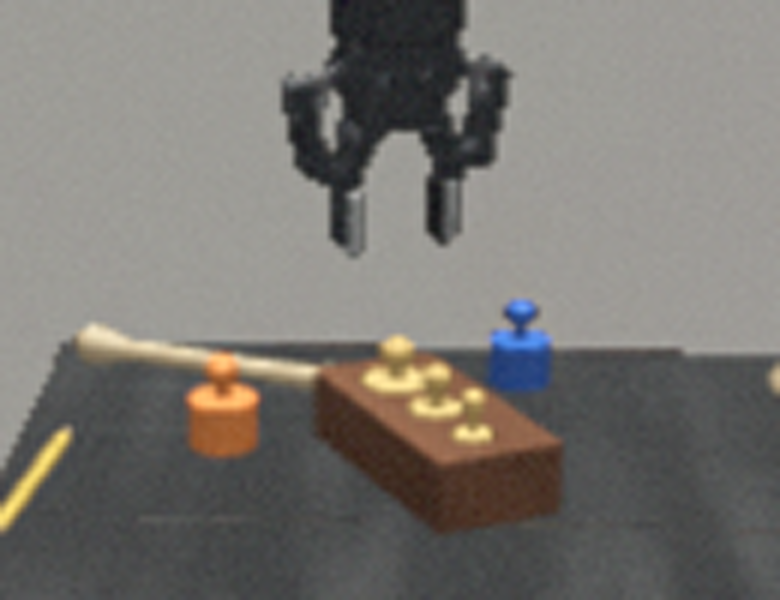

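The gripper is centred over the large knob: fingers at crop x of about 348 and 443, midpoint 396, and the knob at 397. Going down.

servo_tool:
  increments:
    - [0.2, -0.001, 0, 0.03, 0]
    - [0.2, -0.001, 0, 0.05, 0]
    - [0.2, -0.001, 0, 0.065, 0]
    - [0.2, -0.001, 0, 0.072, 0]
    - [0.2, -0.001, 0, 0.072, 0]

```text
time: 2.55
ee_pos: [0.4756, 0.3112, 0.0475]
eef_rot: [-180.0, -0.0, 118.3]
contact_force: [-0.1, -0.6, 1.0]
opening: 0.598
gripper_force: 0.0
```

servo_tool:
  increments:
    - [-0.4, 0, 0, 0, 0]
    - [-0.6, 0, 0, 0, 0]
    - [-0.8, 0, 0, 0, 0]
    - [-1, 0, 0, 0, 0]
    - [-1, 0, 0, 0, 0]
  force: 30

```text
time: 3.05
ee_pos: [0.4767, 0.3107, 0.0484]
eef_rot: [179.9, -0.0, 118.2]
contact_force: [-2.0, 1.4, 8.0]
opening: 0.212
gripper_force: 29.0
```

```bash
python3 -c "
from h import *
go(.477,.309,.046,118); print(read_state()['gripper_force'])"
```

```text
t 3.05 [0.4767 0.3107 0.0484] [179.9  -0.  118.2] move [-0.0016 -0.0006  0.0024] twist 0.006 F [-2.   1.4  8. ] open 0.212 q6 -1.1
29.038627073218777
```

servo_tool:
  increments:
    - [-1, 0, 0, 0, 0]
    - [-1, 0, 0, 0, 0]
    - [-1, 0, 0, -0.004, 0]
    - [-1, 0, 0, -0.008, 0]
    - [-1, 0, 0, -0.012, 0]
  force: 50

```text
time: 3.55
ee_pos: [0.4764, 0.3102, 0.0598]
eef_rot: [180.0, 0.0, 118.2]
contact_force: [0.5, -0.0, -3.4]
opening: 0.199
gripper_force: 48.9
```

```bash
python3 -c "
from h import *
go(.477,.309,.15,118); print(read_state()['gripper_force'])
c=capture('side'); p=[308,177]
f=c['frame'][p[1]-60:p[1]+40,p[0]-65:p[0]+65,::-1]; cv2.imwrite('pics/s2.png',cv2.resize(f,None,fx=6,fy=6,interpolation=cv2.INTER_CUBIC))"
```

```text
t 3.55 [0.4764 0.3102 0.0598] [180.    0.  118.2] move [-0.0014 -0.     -0.0902] twist 0.007 F [ 0.5 -0.  -3.4] open 0.199 q6 -1.1
48.87713117552266
```

View pics/s2.png

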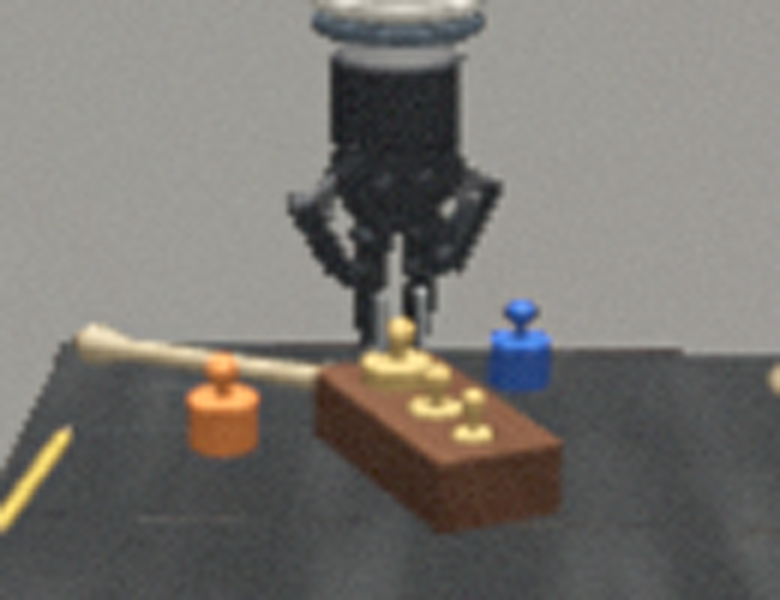

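The weight rises with the gripper: its body shows above the block's top at crop (398,368), and the block and its neighbours stay put. Lifting on.

servo_tool:
  increments:
    - [-1, 0, 0, -0.012, 0]
    - [-1, 0, 0, -0.024, 0]
    - [-1, 0, 0, -0.038, 0]
    - [-1, 0, 0, -0.054, 0]
    - [-1, 0, 0, -0.07, 0]

```text
time: 4.1
ee_pos: [0.4764, 0.3103, 0.131]
eef_rot: [180.0, 0.0, 118.2]
contact_force: [0.9, 0.6, -3.2]
opening: 0.202
gripper_force: 49.1
```

servo_tool:
  increments:
    - [-1, 0, 0, -0.015, 0]
    - [-1, 0, 0, -0.03, 0]
    - [-1, 0, 0, -0.04, 0]
    - [-1, 0, 0, -0.04, 0]
    - [-1, 0, 0, -0.04, 0]

```text
time: 4.6
ee_pos: [0.4762, 0.3102, 0.1694]
eef_rot: [180.0, -0.0, 118.2]
contact_force: [0.5, 0.7, -3.6]
opening: 0.2
gripper_force: 49.1
```

```bash
python3 -c "
from h import *
go(.532,-.276,.17,60); print(read_state()['gripper_force'])
c=capture('side'); p=[308,157]
f=c['frame'][p[1]-60:p[1]+60,p[0]-65:p[0]+65,::-1]; cv2.imwrite('pics/s3.png',cv2.resize(f,None,fx=5,fy=5,interpolation=cv2.INTER_CUBIC))
c=capture('top')
cv2.imwrite('pics/t3.png',cv2.resize(c['frame'][150:260,380:480,::-1],None,fx=5,fy=5,interpolation=cv2.INTER_CUBIC))
f=np.ascontiguousarray(c['frame'][155:245,390:470,::-1]); hs=cv2.cvtColor(f,cv2.COLOR_BGR2HSV)
print(proj(c,np.array([.532,-.276,.044])))
for x in trace('top','balance')[:1]:
    y,xx=np.nonzero(x['pixels']); q=cv2.minAreaRect(np.c_[xx,y].astype(np.float32)); print(q, ray(c,*q[0],.03))
"
```

```text
t 4.6 [0.4762 0.3102 0.1694] [180.   -0.  118.2] move [-0.543  -0.2278 -0.0007] twist 2.031 F [ 0.5  0.7 -3.6] open 0.2 q6 -1.1
49.11641851557761
[434.66102332 192.91796952]
((429.2592468261719, 199.94252014160156), (52.034523010253906, 61.387569427490234), 17.2414608001709) [ 0.51485881 -0.26521807  0.03      ]
```

View pics/s3.png

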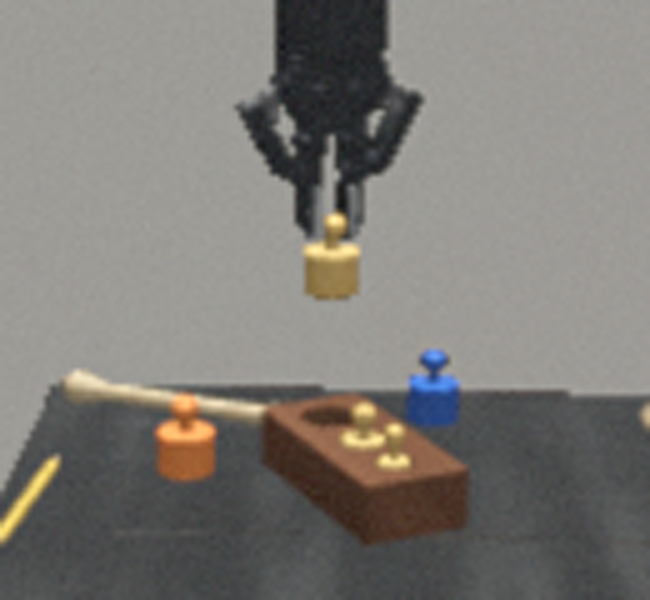

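View pics/t3.png

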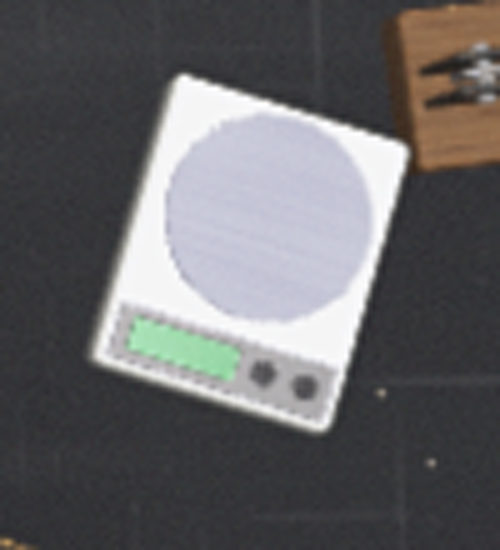

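The weight hangs upright at crop (331,270), its pocket at (330,412) is empty, and the other two weights are seated. The plate's centre shows at crop (268,217), or (433.6,193.4) in the full picture, which agrees with (0.531, -0.274). Carrying it over at height.

servo_tool:
  increments:
    - [-1, -0.014, -0.006, 0, 0]
    - [-1, -0.037, -0.016, 0, 0]
    - [-1, -0.069, -0.029, 0, 0]
    - [-1, -0.101, -0.043, 0, 0]
    - [-1, -0.134, -0.057, 0, 0]

```text
time: 5.25
ee_pos: [0.489, 0.1635, 0.169]
eef_rot: [-180.0, -0.0, 118.2]
contact_force: [0.3, 0.7, -2.7]
opening: 0.199
gripper_force: 49.1
```

servo_tool:
  increments:
    - [-1, -0.032, -0.014, 0, 0]
    - [-1, -0.064, -0.027, 0, 0]
    - [-1, -0.097, -0.041, 0, 0]
    - [-1, -0.129, -0.055, 0, 0]
    - [-1, -0.161, -0.068, 0, 0]

```text
time: 5.75
ee_pos: [0.5049, -0.0107, 0.1691]
eef_rot: [-180.0, -0.0, 118.2]
contact_force: [0.7, 0.2, -3.1]
opening: 0.195
gripper_force: 49.1
```

servo_tool:
  increments:
    - [-1, -0.032, -0.014, 0, 0]
    - [-1, -0.064, -0.027, 0, 0]
    - [-1, -0.097, -0.041, 0, 0]
    - [-1, -0.129, -0.055, 0, 0]
    - [-1, -0.161, -0.068, 0, 0]

```text
time: 6.25
ee_pos: [0.5208, -0.1847, 0.169]
eef_rot: [-180.0, -0.0, 118.2]
contact_force: [1.1, 0.4, -3.5]
opening: 0.199
gripper_force: 49.1
```

servo_tool:
  increments:
    - [-1, -0.028, -0.012, 0, 0]
    - [-1, -0.05, -0.022, 0, 0]
    - [-1, -0.068, -0.03, 0, 0]
    - [-1, -0.078, -0.034, 0, 0]
    - [-1, -0.081, -0.035, 0, 0]

```text
time: 6.75
ee_pos: [0.5289, -0.2715, 0.1691]
eef_rot: [-180.0, -0.0, 118.1]
contact_force: [-0.6, 0.9, -2.9]
opening: 0.202
gripper_force: 49.1
```

servo_tool:
  increments:
    - [-1, 0, 0, 0.01, 0]
    - [-1, 0, 0, 0.025, 0]
    - [-1, 0, 0, 0.04, 0]
    - [-1, 0, 0, 0.045, 0]
    - [-1, 0, 0, 0.045, 0]

```text
time: 7.25
ee_pos: [0.5286, -0.2696, 0.1235]
eef_rot: [-179.9, -0.1, 118.2]
contact_force: [-0.7, -1.0, -3.4]
opening: 0.199
gripper_force: 49.1
```

```bash
python3 -c "
from h import *
go(.529,-.271,.09,118); print(read_state()['gripper_force'])
c=capture('side'); p=[320,260]
f=c['frame'][p[1]-70:p[1]+50,p[0]-65:p[0]+65,::-1]; cv2.imwrite('pics/s4.png',cv2.resize(f,None,fx=5,fy=5,interpolation=cv2.INTER_CUBIC))
for n in('side','top'):
  if n=='top': c=capture(n)
  for r in spot_point(n,'weight_large')[:4]: print(n,r['conf'],np.round(r['centre'],4))
"
```

```text
t 7.25 [ 0.5286 -0.2696  0.1235] [-1.799e+02 -1.000e-01  1.182e+02] move [-0.0015 -0.0003  0.0335] twist 0.008 F [-0.7 -1.  -3.4] open 0.199 q6 -61.0
49.1251098462817
side 0.58 [ 0.3749  0.3016 -0.0031]
side 0.55 [ 0.532  -0.2721  0.0836]
top 0.71 [0.5514 0.419  0.    ]
top 0.66 [ 0.3715  0.2986 -0.0017]
top 0.62 [ 0.5353 -0.2723  0.0886]
```

View pics/s4.png

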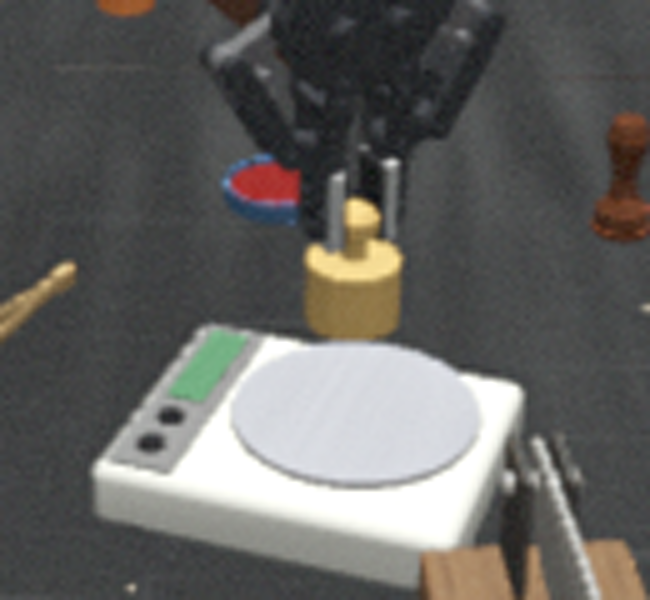

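The weight is upright over the plate, at crop (353,290). The networks put it at about (0.533, -0.272), within a few mm of the plate centre, and its underside is about 0.087 high, 43 mm above the plate. Lowering slowly.

servo_tool:
  increments:
    - [-1, 0, 0, 0.01, 0]
    - [-1, 0, 0, 0.02, 0]
    - [-1, 0, 0, 0.03, 0]
    - [-1, 0, 0, 0.035, 0]
    - [-1, 0, 0, 0.037, 0]

```text
time: 7.95
ee_pos: [0.5287, -0.2705, 0.0864]
eef_rot: [-180.0, -0.1, 118.2]
contact_force: [-0.2, -0.5, -2.7]
opening: 0.195
gripper_force: 49.1
```

servo_tool:
  increments:
    - [-1, 0, 0, 0.001, 0]
    - [-1, 0, 0, 0.002, 0]
    - [-1, 0, 0, 0.003, 0]
    - [-1, 0, 0, 0.004, 0]
    - [-1, 0, 0, 0.004, 0]

```text
time: 8.45
ee_pos: [0.5291, -0.2707, 0.0834]
eef_rot: [180.0, 0.0, 118.2]
contact_force: [-0.3, 0.9, -2.8]
opening: 0.199
gripper_force: 49.1
```

servo_tool:
  increments:
    - [-1, 0, 0, 0.001, 0]
    - [-1, 0, 0, 0.002, 0]
    - [-1, 0, 0, 0.002, 0]
    - [-1, 0, 0, 0.002, 0]

```text
time: 8.85
ee_pos: [0.5291, -0.2707, 0.0814]
eef_rot: [-180.0, -0.0, 118.2]
contact_force: [1.0, -0.8, -3.5]
opening: 0.202
gripper_force: 49.1
```

servo_tool:
  increments:
    - [-1, 0, 0, 0.001, 0]
    - [-1, 0, 0, 0.001, 0]
    - [-1, 0, 0, 0.001, 0]

```text
time: 9.15
ee_pos: [0.5291, -0.2708, 0.0806]
eef_rot: [180.0, 0.0, 118.2]
contact_force: [-1.2, 0.4, 1.6]
opening: 0.199
gripper_force: 49.6
```

The force has flipped to +1.6 N, so the weight is on the plate. Letting go.

servo_tool:
  increments:
    - [-0.5, 0, 0, 0, 0]
    - [-0.4, 0, 0, 0, 0]
    - [-0.2, 0, 0, 0, 0]
    - [0, 0, 0, 0, 0]
    - [0.2, 0, 0, 0, 0]
  force: 20

```text
time: 9.65
ee_pos: [0.5291, -0.2707, 0.0804]
eef_rot: [180.0, -0.0, 118.2]
contact_force: [0.9, 0.2, 0.0]
opening: 0.599
gripper_force: 0.0
```

servo_tool:
  increments:
    - [0.2, 0, 0, 0, 0]
    - [0.2, 0, 0, -0.01, 0]
    - [0.2, 0, 0, -0.03, 0]
    - [0.2, 0, 0, -0.06, 0]
    - [0.2, 0, 0, -0.1, 0]

```text
time: 10.15
ee_pos: [0.5283, -0.2702, 0.181]
eef_rot: [-179.9, -0.1, 118.2]
contact_force: [0.7, -0.3, 0.3]
opening: 0.596
gripper_force: 0.0
```

```bash
python3 -c "
from h import *
c=capture('side'); p=[320,260]
f=c['frame'][p[1]-110:p[1]+50,p[0]-65:p[0]+75,::-1]; cv2.imwrite('pics/s5.png',cv2.resize(f,None,fx=3.7,fy=3.7,interpolation=cv2.INTER_CUBIC))
for n in('side','top'):
  if n=='top': c=capture(n)
  for r in spot_point(n,'weight_large')[:4]: print(n,r['conf'],np.round(r['centre'],4))
print(read_state()['opening'],read_state()['ee_pos'])
"
```

```text
side 0.6 [ 0.3766  0.302  -0.0023]
side 0.59 [ 0.5314 -0.2748  0.0398]
side 0.55 [0.5013 0.2662 0.0032]
top 0.74 [0.5511 0.4201 0.0007]
top 0.59 [ 0.5364 -0.2709  0.0411]
top 0.59 [0.37   0.3011 0.0012]
0.6033318951840868 [ 0.5294988  -0.270993    0.18185749]
```

View pics/s5.png

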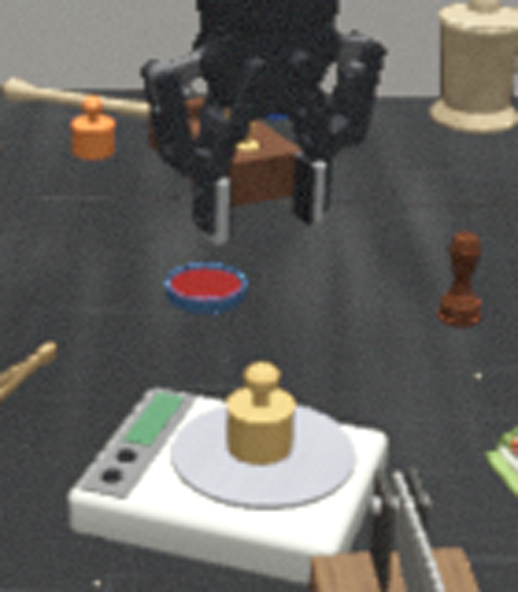

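The weight stands upright and released in the middle of the plate, at crop (261,425), with the gripper well clear above it.

```bash
python3 -c "
from bench import *
print(finish_job())"
```

```text
the job is handed in; nothing more can be done
None
```

The large brass weight stands upright and released within a few millimetres of the plate's centre; the other two weights, the block, the ink pad and the stamp looked undisturbed, and I handed the job in at about 10 s (no verdict was returned).

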